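# Shut the watch case on the repair bench

## Task

The watches are back in their box: lower the open lid of the larger of the two wooden watch cases until it is fully shut, gently, without letting it slam, then let go. Leave the smaller case standing open as it is.

Things in the scene. Friction and masses are not known exactly. Their poses are not given: they have to be found in the camera images.
- case_lid (a joint): Angle (rad) of the larger case's lid: 0 fully shut, 1.57 upright, stop at 1.75; starts at 1.25 to 1.65. Stiff hinge: the lid stays at any angle and needs up to 4 N at the free edge to move, so push it all the way. Dark wooden case with three wristwatches, fixed to the bench: 140 mm deep (hinge to opening), 190 wide along the hinge, 67 high when shut (base 45; lid a shell 22 high, flat top).
- case_lid_edge (a point): Middle of the free edge of the larger case's lid (opposite the hinge), on its outer face (the flat top when shut); moves with the lid. Axes: x from free edge to hinge, y along the hinge, z out of the outer face (up when shut; level, away from the case, when upright). The hinge line lies at x = +140 mm, z = -22 mm in this frame.
- case_lid_hinge (a point): Middle of the larger case's hinge line, 45 mm above the bench, along the upper back edge of the base. With the case square to the robot this is the side away from it; the case is turned up to 1.2 rad either way (y points to the robot's left within 1.2 rad). Axes as for case_lid_edge; they turn with the lid.
- small_lid_edge (a point): Middle of the free edge of the smaller case's lid, on its outer face; axes as for case_lid_edge. Leave this lid as it is, open at 1.25 to 1.65 rad. The case, same wood and make, is 90 mm deep, 100 wide, 63 high when shut (lid 18), holds one pocket watch, is fixed to the bench and turned up to 1.2 rad either way too. Either case may be on the left.
There are look-alikes about, which are no part of the job. Leave any green look-alike of the part that bears case_lid alone.

How it is judged:
By the outcome, as a careful person would: the job done as asked, in the order asked, and still so for the second after the job is handed in, with the robot touching nothing.
It also fails if it takes over 32 s, if anything falls off the work surface, if the arm or the gripper's body presses on something with over 40 N, if the wrist force passes 120 N, or if a joint passes its speed limit or range.

## Robot

A 7-joint arm with a two-finger parallel gripper is mounted at the origin on the work surface. World frame = base frame: x ahead of the robot, y to its left, z up, the work surface at z = 0. Lengths are in m, angles in rad, forces in N, time in s.
With the tool pointing down it reaches from about 0.4 to 0.85 m from the base axis. Payload 6.9 kg.
Tool frame: the origin (TCP) lies on the centre line of the jaws, within the pads' length; the fingertips stand 11 mm ahead of it and the grasp point (between the pads) lies 8 mm behind it; z points along the fingers, y is the line along which they close (so a half turn about z gives the same grasp; the last joint's range is limited). The gripper opens to 85 mm and grips with 20 to 120 N. Pads are 22 mm wide; open, the fingers measure 114 mm over their backs; the gripper's body (76 mm by 85 mm) begins 54 mm behind the grasp point. The pads swing forward as they close: fully open they stand 13 mm farther back than shut.
Start: joints at [1.25, 0.507, -0.238, 1.5, 0.126, 1.149, -0.155], TCP at [0.258, -0.569, 0.242] pointing down, gripper open.
Joint ranges: [-3.08, 3.08], [-0.24, 2.05], [-1.43, 1.35], [0, 2.5], [-1.52, 4.66], [0.17, 1.96], [-2.89, 2.89]. Speed limits (rad/s): [2.39, 2.39, 3.14, 3.14, 3.14, 3.14, 3.14].

## Interface

Orientations are given as a unit quaternion [x, y, z, w].
In Python, from bench import arm gives the robot as it stands.
- The arm moves only by the tool step_arm, never from a script. Its argument "motion" is text: rows parted by semicolons, each of 5 numbers parted by spaces: the shift along the tool's x, y, z in mm, then the turn about the tool's z in degrees, then the finger opening in mm, from 0 to 85.4. In form: tx ty tz twist jaw; .... A call has 1 to 5 rows; each row is the pose to reach, as a shift and turn from the pose commanded when the call began, along the tool's axes at that moment; what a row does not reach only later rows make up. A row lasts 1/8 s, in which the tool goes at most 62.5 mm and 10.7 degrees, less where a joint would pass 70% of its speed; a pose out of reach is approached as far as the arm can. A call with a gripper value outside its range is refused whole. The fingers move at their own pace and stop on an object; "newtons" is the grip in N (left out, the last holds). Time passes only in rows, so rows that repeat a pose let the fingers close. It gives the time, the measured TCP pose, the force, the opening and the grip force at its end, in the units of the state.
- arm.sense(): the state, without advancing time (a new reading comes with each control period).
- arm.grab_frame(name): name is "scene" or "top" or "wrist"; returns the picture (420x560x3 uint8, red, green, blue); there is no depth.
- arm.camera_info(name): a dict with "mtx" (3x3 intrinsics, pixels), "k1" (the pictures are not rectified: a ray, as slopes to the right and down, at radius r is drawn at 1 + k1 r^2 times it, then the intrinsics apply), "T" (4x4, takes a point from camera to world coordinates); the wrist camera has in their place "T_tool_cam" (4x4, takes a point from camera to tool coordinates, whose origin is the TCP and whose axes are the flange's). Camera axes: x right, y down, z forward; pixel columns grow to the right and rows downward; lengths in m; the calibration is good to about 2 mm. A picture is of the moment at which its call begins: read the wrist's pose just before it. camera_info takes no time and is no camera call.
- arm.hand_in(): hands the job in; it is judged then, once.
Trained networks look in the newest picture that a camera, given by its name, has taken for a name from the list of things; names that differ only in an ending like _2 or _b are one class to them, and where a whole thing is asked for, a point or a joint stands for the part that bears it (a point fixed in the world has none). Each returns a list of dicts, best first, with "p" (0 to 1); they miss things now and then, are a little off and sometimes report something else, mostly with a low value. They report only what shows in the picture. A call takes as long as a camera call. They do not tell look-alikes from the thing itself.
- arm.cut_out(camera, target): "region" (420x560 bool, what is visible of it) and "box" ([centre column, centre row, width, height] in pixels, round what is visible of it).
The state is a dict: "clock": time; "joint_pos": joint angles; "joint_vel": joint speeds; "joint_efforts": joint torques, N m; "tool_pos": TCP position; "tcp_rot": TCP orientation; "wrist_force": force on the tool from outside, world axes, zero at the start; "torque": the same for the moment, N m; "opening": finger opening in m; "grasp_force": force on a finger pad.
Only numpy, scipy, OpenCV 4.12 (cv2) and the standard library are available. Lean on these libraries where they do the work, as an engineer would, in place of code of your own. Each camera call takes 0.05 s, during which the arm holds its last target. There are 200 camera calls.

## Working session

There is one attempt and no reset: what is moved stays moved. The work goes in short steps, Python scripts to look and compute and a tool call to move; the robot and the scene stay as the last step left them, time stands still between calls to the robot, and variables do not carry over. Pictures are saved under pics/ and viewed, at most 10 in all, crops included, and the job is handed in when it is done.

Besides the shell and the picture viewer there is one more tool, called after "Request:" as a command line: name --argument value ..., lists and objects as JSON in quotes. step_arm: Moves the arm, as the interface text tells. Its arguments: {"type":"object","properties":{"motion":{"type":"string"},"newtons":{"type":"number"}},"required":["motion"]}

```bash
mkdir -p pics; ls; python3 - <<'E'
from bench import arm
import cv2,numpy as np
np.set_printoptions(precision=4,suppress=True)
a=[]
for n in("scene","top"):
    f=arm.grab_frame(n); a.append(f); cv2.imwrite(f"pics/{n}0.png",f[:,:,::-1]); 
    c=arm.camera_info(n); print(n,c)
    for t in("case_lid","small_lid_edge"):
        for d in arm.cut_out(n,t): print(n,t,round(d["p"],2),np.round(d["box"]))
s=arm.sense();print(s["clock"],s["tool_pos"],s["tcp_rot"]); print(arm.camera_info("wrist"))
E
```

```text
pics
scene {'mtx': array([[416.1946,   0.    , 280.0746],
       [  0.    , 416.1946, 206.4967],
       [  0.    ,   0.    ,   1.    ]]), 'k1': -0.0672710316520148, 'T': array([[-0.6161,  0.5471, -0.5666,  1.3743],
       [ 0.7875,  0.4128, -0.4576,  0.8053],
       [-0.0165, -0.7282, -0.6852,  1.0467],
       [ 0.    ,  0.    ,  0.    ,  1.    ]])}
scene case_lid 0.73 [275. 207.  56.  56.]
scene case_lid 0.72 [255. 262.  77.  60.]
scene case_lid 0.69 [175. 190.  63.  38.]
scene case_lid 0.58 [276. 160.  55.  29.]
scene small_lid_edge 0.6 [218. 152.  29.  25.]
top {'mtx': array([[511.878 ,   0.    , 287.7026],
       [  0.    , 511.878 , 209.3266],
       [  0.    ,   0.    ,   1.    ]]), 'k1': -0.10817874132079289, 'T': array([[ 0.0201, -0.9933,  0.1135,  0.3563],
       [-0.9998, -0.0201,  0.0009,  0.1399],
       [ 0.0014, -0.1135, -0.9935,  1.6878],
       [ 0.    ,  0.    ,  0.    ,  1.    ]])}
top case_lid 0.98 [282. 182.  64.  17.]
top case_lid 0.85 [402. 160.  64.  55.]
top case_lid 0.81 [138. 274.  65.  58.]
top case_lid 0.68 [263. 134.  60.  46.]
top case_lid 0.55 [342. 272.  71.  65.]
0.3 [ 0.258  -0.5691  0.242 ] [ 0.9774  0.2113 -0.0001 -0.0003]
{'mtx': array([[341.8894,   0.    , 279.5347],
       [  0.    , 341.8894, 205.8469],
       [  0.    ,   0.    ,   1.    ]]), 'k1': -0.036078213772535166, 'T_tool_cam': array([[-0.0008, -0.9592, -0.2827,  0.0719],
       [ 1.    , -0.0011,  0.0008,  0.0009],
       [-0.0011, -0.2827,  0.9592, -0.1311],
       [ 0.    ,  0.    ,  0.    ,  1.    ]])}
```

View pics/scene0.png

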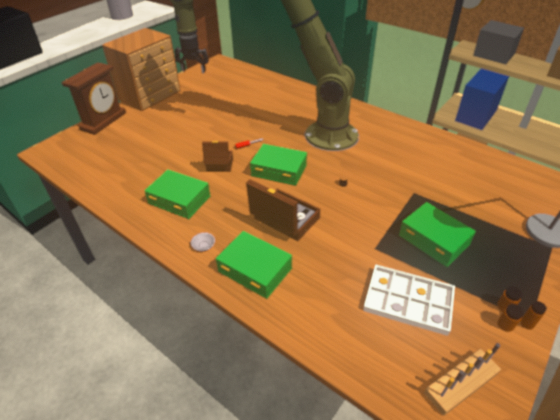

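View pics/top0.png

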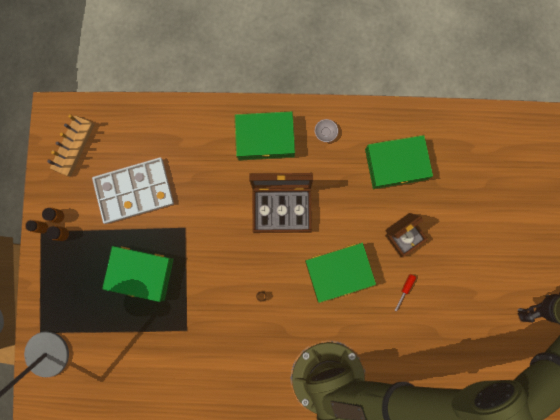

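The scene image shows the larger case at about (283,207) with its lid open and the small case at (218,157). In the top image they are at (282,203) and (407,235). Things that could be taken for the larger case are the green look-alikes at top (265,135), (400,161), (341,272) and (138,274), and the small case at (407,235). I choose the dark brown three-watch case at top (282,203), and check it in a close crop.

```bash
python3 - <<'E'
import cv2,numpy as np
t=cv2.imread("pics/top0.png")[165:240,240:325]; s=cv2.imread("pics/scene0.png")[170:245,240:325]
r=lambda a:cv2.resize(a,None,fx=4.6,fy=4.6,interpolation=cv2.INTER_CUBIC)
im=np.hstack([r(t),r(s)])
cv2.imwrite("pics/crop1.png",im);print(im.shape)
E
```

```text
(345, 782, 3)
```

View pics/crop1.png

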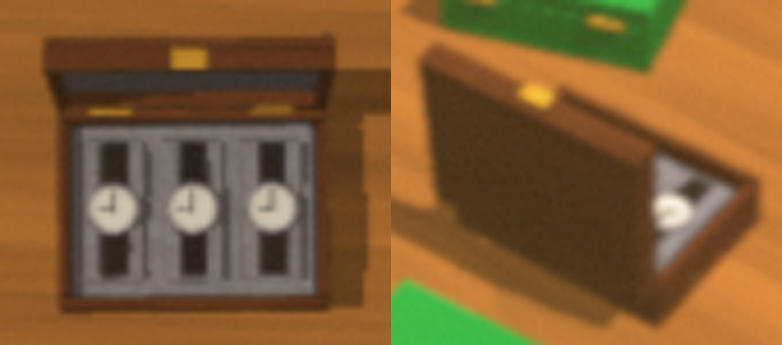

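The crop confirms it: a dark wooden case with three watches, its lid near upright on the side away from the robot, brass clasp at the free edge.

```bash
cat > h.py <<'E'
from bench import arm
import cv2,numpy as np
from scipy.optimize import least_squares
from scipy.spatial.transform import Rotation as R
np.set_printoptions(precision=4,suppress=True)
def proj(P,mtx,k1,T):
    c=(np.atleast_2d(P)-T[:3,3])@T[:3,:3]
    s=c[:,:2]/c[:,2:]; s=s*(1+k1*(s**2).sum(1,keepdims=True))
    return s@np.diag(np.diag(mtx)[:2])+mtx[:2,2]
def pt(q,rel,lid):
    hx,hy,w,th=q; a,y,b=rel
    if lid: a,b=a*np.cos(th)+b*np.sin(th),-a*np.sin(th)+b*np.cos(th)
    return np.array([hx+a*np.cos(w)-y*np.sin(w),hy+a*np.sin(w)+y*np.cos(w),.045+b])
E
cat > fit.py <<'E'
from h import *
L=-.14;Y=.095
top=[((45,40),(L,Y,.022),1),((333,38),(L,-Y,.022),1),((48,72),(L,Y,0),1),((332,70),(L,-Y,0),1),
((62,300),(L,Y,0),0),((328,300),(L,-Y,0),0),((65,122),(0,Y,0),0),((326,120),(0,-Y,0),0)]
sc=[((424,70),(L,-Y,.022),1),((640,165),(L,Y,.022),1),((436,45),(L,-Y,0),1),((655,150),(L,Y,0),1),
((757,183),(L,Y,0),0),((655,325),(0,Y,-.045),0)]
obs=[("top",np.array(p)/4.6+(240-.4,165-.4),r,l) for p,r,l in top]+[("scene",(np.array(p)-(391,0))/4.6+(240-.4,170-.4),r,l) for p,r,l in sc]
C={n:arm.camera_info(n) for n in("top","scene")}
def f(q): return np.concatenate([proj(pt(q,r,l),C[n]["mtx"],C[n]["k1"],C[n]["T"])[0]-p for n,p,r,l in obs])
s=least_squares(f,[.6,.15,0,1.45],loss="soft_l1");q=s.x;print(q);print(f(q).reshape(-1,2).round(1).tolist())
print("edge",pt(q,(L,0,.022),1),"ends",pt(q,(L,Y,.022),1),pt(q,(L,-Y,.022),1))
st=arm.sense();Rt=R.from_quat(st["tcp_rot"]).as_matrix();print(Rt,st["tool_pos"],st["wrist_force"])
E
python3 fit.py
```

```text
[0.6123 0.1632 0.0319 1.5918]
[[-0.4, -0.1], [0.6, -0.4], [-1.1, 0.2], [1.0, -0.1], [-0.8, 1.8], [0.5, 1.2], [-1.6, -2.5], [0.2, -2.7], [-1.8, -2.4], [-0.5, 0.2], [-0.1, -0.6], [0.4, -0.7], [0.9, -1.0], [0.2, 1.2]]
edge [0.6372 0.164  0.1845] ends [0.6342 0.259  0.1845] [0.6403 0.0691 0.1845]
[[ 0.9107  0.4131 -0.0003]
 [ 0.4131 -0.9107  0.0006]
 [-0.     -0.0006 -1.    ]] [ 0.258  -0.5691  0.242 ] [-0.4268  0.1573 -0.033 ]
```

Request:
step_arm --motion "0 0 -50 10 0; 0 0 -90 20 0; 0 0 -90 22.6 0; 0 0 -90 22.6 0" --newtons 30

```text
clock: 0.8
tool_pos: [0.2582, -0.5691, 0.3325]
tcp_rot: [1.0, 0.016, 0.0, 0.0]
wrist_force: [0.4, 0.6, 0.1]
opening: 0.0122
grasp_force: 0.0
```

Request:
step_arm --motion "30 -48 0 0 0; 60 -96 0 0 0; 90 -144 0 0 0; 120 -192 0 0 0; 150 -240 0 0 0"

```text
clock: 1.42
tool_pos: [0.4009, -0.3228, 0.3317]
tcp_rot: [1.0, 0.016, -0.0, -0.0]
wrist_force: [0.1, -0.5, -1.1]
opening: 0.0002
grasp_force: 0.0
```

Request:
step_arm --motion "30 -48 0 0 0; 60 -96 0 0 0; 90 -144 0 0 0; 120 -192 0 0 0; 150 -240 0 0 0"

```text
clock: 2.05
tool_pos: [0.5433, -0.0786, 0.3316]
tcp_rot: [1.0, 0.016, -0.001, -0.0]
wrist_force: [0.3, 0.2, -0.0]
opening: 0.0001
grasp_force: 0.0
```

Request:
step_arm --motion "30 -48 0 0 0; 60 -96 0 0 0; 90 -144 0 0 0; 120 -192 0 0 0; 150 -240 0 0 0"

```text
clock: 2.68
tool_pos: [0.686, 0.1658, 0.3313]
tcp_rot: [1.0, 0.016, -0.001, 0.0]
wrist_force: [0.9, -0.8, -0.3]
opening: 0.0002
grasp_force: 0.0
```

Request:
step_arm --motion "0 0 0 0 0; 0 0 0 0 0"

```text
clock: 2.92
tool_pos: [0.6852, 0.1642, 0.3311]
tcp_rot: [1.0, 0.016, -0.001, 0.0]
wrist_force: [0.4, -1.5, -0.4]
opening: -0.0002
grasp_force: 0.0
```

Request:
step_arm --motion "0 0 45 0 0; 0 0 90 0 0; 0 0 130 0 0; 0 0 165 0 0; 0 0 165 0 0"

```text
clock: 3.55
tool_pos: [0.6837, 0.1617, 0.1649]
tcp_rot: [1.0, 0.015, -0.003, 0.001]
wrist_force: [0.3, -0.1, 0.6]
opening: 0.0001
grasp_force: 0.0
```

```bash
python3 - <<'E'
from h import *
a=arm.grab_frame("scene")[110:260,200:350];b=arm.grab_frame("top")[130:240,220:350]
r=lambda a:cv2.resize(a,(400,int(400*a.shape[0]/a.shape[1])))[:330]
cv2.imwrite("pics/c2.png",np.hstack([r(a),r(b)])[:,:,::-1])
E
```

```text
(no output)
```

View pics/c2.png

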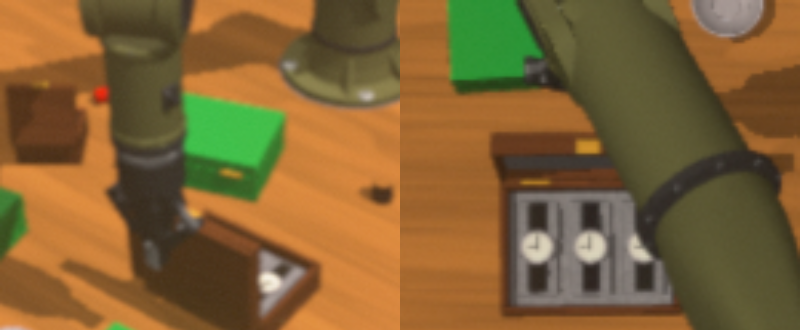

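The images show the fingers behind the lid's outer face (contact region near scene (260,190)), clear of the lid and the green cases. Next I pull towards the robot.

Request:
step_arm --motion "-12 0 -6 0 0; -24 0 -7 0 0; -32 0 -7 0 0; -40 0 -7 0 0; -48 0 -7 0 0"

```text
clock: 4.28
tool_pos: [0.6379, 0.1632, 0.175]
tcp_rot: [1.0, 0.016, 0.001, -0.0]
wrist_force: [3.5, 0.7, 1.8]
opening: -0.0001
grasp_force: 1.5
```

Request:
step_arm --motion "-12 0 0 0 0; -24 0 0 0 0; -35 0 2 0 0; -46 0 5 0 0; -57 0 8 0 0"

```text
clock: 4.9
tool_pos: [0.5794, 0.1613, 0.1659]
tcp_rot: [1.0, 0.016, -0.0, -0.0]
wrist_force: [3.0, 1.3, -0.8]
opening: -0.0003
grasp_force: 1.0
```

Request:
step_arm --motion "-11 0 5 0 0; -21 0 12 0 0; -30 0 19 0 0; -38 0 27 0 0; -46 0 35 0 0"

```text
clock: 5.52
tool_pos: [0.5338, 0.1597, 0.1306]
tcp_rot: [1.0, 0.016, -0.0, 0.0]
wrist_force: [1.7, 0.3, 1.4]
opening: 0.0
grasp_force: 0.9
```

Request:
step_arm --motion "-8 0 10 0 0; -13 0 20 0 0; -17 0 28 0 0; -19 0 34 0 0; -21 0 39 0 0"

```text
clock: 6.15
tool_pos: [0.5133, 0.159, 0.0918]
tcp_rot: [1.0, 0.016, -0.0, 0.0]
wrist_force: [-1.4, -0.7, 2.1]
opening: -0.0001
grasp_force: 0.9
```

Close to shut; slow down and press.

Request:
step_arm --motion "-1 0 3 0 0; -2 0 6 0 0; -3 0 9 0 0; -4 0 12 0 0; -4 0 14 0 0"

```text
clock: 6.78
tool_pos: [0.5096, 0.1591, 0.0784]
tcp_rot: [1.0, 0.016, 0.0, -0.0]
wrist_force: [-4.3, -1.4, 21.7]
opening: -0.0003
grasp_force: 11.1
```

Request:
step_arm --motion "0 0 0 0 0; 0 0 0 0 0; 0 0 -4 0 0; 0 0 -10 0 0; 0 0 -30 0 0"

```text
clock: 7.4
tool_pos: [0.5088, 0.1589, 0.108]
tcp_rot: [1.0, 0.016, -0.001, 0.0]
wrist_force: [0.0, 0.1, 0.4]
opening: -0.0001
grasp_force: 0.0
```

Request:
step_arm --motion "0 0 -50 0 0; 0 0 -100 0 0; 0 40 -150 0 0; 0 100 -150 0 0; 0 150 -150 0 0"

```text
clock: 8.02
tool_pos: [0.5142, 0.007, 0.2595]
tcp_rot: [1.0, 0.015, 0.001, 0.0]
wrist_force: [0.7, -0.2, -0.2]
opening: 0.0004
grasp_force: 0.0
```

Request:
step_arm --motion "0 60 0 0 0; 0 120 0 0 0; 0 180 0 0 0; 0 180 0 0 0"

```text
clock: 8.52
tool_pos: [0.5187, -0.1769, 0.2579]
tcp_rot: [1.0, 0.011, -0.001, 0.001]
wrist_force: [0.4, 0.7, -0.9]
opening: -0.0001
grasp_force: 0.0
```

```bash
python3 - <<'E'
from h import *
a=arm.grab_frame("scene")[110:260,180:330];b=arm.grab_frame("top")[150:265,240:440]
r=lambda a:cv2.resize(a,(a.shape[1]*400//a.shape[0],400))
im=np.hstack([r(a),r(b)]);im=cv2.resize(im,None,fx=.72,fy=.72)
cv2.imwrite("pics/c3.png",im[:,:,::-1]);print(im.shape,arm.sense()["clock"],arm.sense()["wrist_force"])
E
```

```text
(288, 788, 3) 8.625 [-0.6962  0.7763  0.7088]
```

View pics/c3.png

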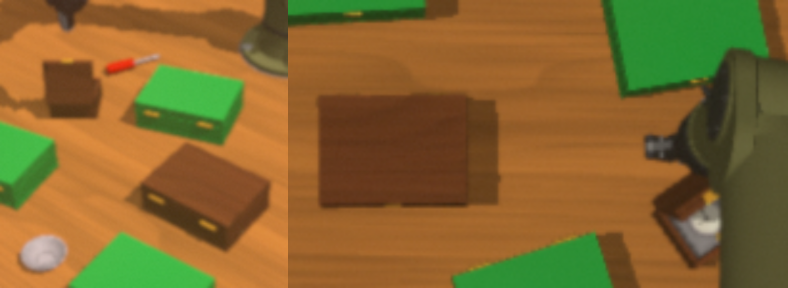

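The larger case at crop (205,193) is shut flat. The small case at (72,85) is still open and the arm is clear of everything.

```bash
python3 -c "
from bench import arm
print(arm.hand_in())"
```

```text
the job is handed in; nothing more can be done
None
```

I lowered the larger watch case's lid gently until it was fully shut, let go and handed the job in at about 8.6 s, leaving the smaller case open and the green look-alikes untouched.

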